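Square up the heating block

TASK

Ready the heating block for its squareness check: push the brass drift rod that sticks out of its side fully home, so that the transport pin drops out of the far side into the catch tray. Then lay the blue setting square flat on the bench round the block's orange-dotted corner, long arm along the face with the rod (its notch clears the rod) and short arm along the neighbouring face, both arms flush against the block, and let go. Leave the tube rack, bottle, tip box and vial standing where they are.

Things in the scene. Friction and masses are not known exactly. Their poses are not given: they have to be found in the camera images.
- block: Aluminium heating block fixed to the bench, 84 (x) x 110 (y) x 44 mm high, rows of dark wells on top. Origin at the centre of its underside, z up. Its -x face (the drift face, roughly towards the robot) carries the brass drift rod; a horizontal 12 x 12 mm bore runs through it along its x axis, centred at y = -5 mm, 14 mm above the bench. An open white catch tray (50 x 44 mm, walls 18 mm high, floor 2 mm) is fixed to its +x face around the bore's exit.
- corner (a point): Foot, at bench level, of the block's vertical edge beside the orange dot (dot is on the block's top): the edge between its -x face (drift face) and its +y face, at (-42, +55, 0) mm in the block's frame; axes parallel to the block's.
- drift (a joint): Travel of the brass drift rod along the block's +x axis (m), 0 to 0.032. The rod's outer end protrudes 35 mm minus this value from the drift face; fully home (0.032, a hard stop) it still stands 3 mm out of the face. Starts between 0 and 0.006. It slides stiffly (about 3 N) and stays where it is left.
- drift_end (a point): Centre of the outer end face of the brass drift rod, 10 mm diameter, 14 mm above the bench, to be pushed along the block's +x axis. At home the rod's inner end stands 6 mm out of the far face.
- pin_center (a point): Centre of the dark steel transport pin, 11 mm diameter, 28 mm long, lying in the bore ahead of the drift rod, its end peeping about 9 mm out of the far (+x) face over the catch tray.
- grip (a point): On the yellow upright grip tab of the blue setting square, 40 mm above the square's underside. The tab is 16 (x) x 14 (y) mm and stands from 15 to 53 mm above the underside. Axes are those of the square (x along the short arm, away from the inner corner; y along the long arm, towards the inner corner; z up). The tab's centre is at (-25, -5) mm from the inner corner, so a grip that closes along the square's y stays clear of the block. The square weighs about 0.26 kg.
- heel (a point): Inner corner of the blue L-shaped setting square, 8 mm above its underside (half-way up its arms). The square is loose, lies flat, arms 16 mm thick: in its own axes from this corner, the long arm covers x -34..0, y -90..+30 mm, the short arm x 0..+60, y 0..+30 mm. In place, this corner meets corner and the square's axes are parallel to the block's.
- long_tip (a point): Point on the inner edge of the square's long arm, 88 mm from the inner corner towards -y, same height. In place it touches the drift face. Between the two, 48 to 72 mm from the corner, that edge has a notch 5 mm deep, which in place clears the end of the drift rod (60 mm from the corner) once the rod is home.
- short_tip (a point): Point on the inner edge of the square's short arm, 58 mm from the inner corner towards +x, same height. In place it touches the block's +y face.
- rack_mid (a point): Bystander: loose green tube rack, 60 (x) x 120 (y) mm, 71 mm high with its capped tubes; this point is at its centre, 30 mm up.
- bottle_mid (a point): Bystander: loose amber reagent bottle with blue cap, 54 mm diameter, 115 mm high, standing beside the block's -y face; this point is on its axis, 55 mm up.
- tipbox_mid (a point): Bystander: loose blue pipette-tip box with white lid, 80 (x) x 54 (y) x 44 mm high, standing off the block's +y face, just beyond the place of the square's short arm; this point is at its centre, 22 mm up.
- vial_mid (a point): Bystander: loose small amber vial, 28 mm diameter, 50 mm high, standing between the arms of the square at its start; this point is on its axis, 25 mm up.

How it is judged:
By the outcome, as a careful person would: the job done as asked, in the order asked, and still so for the second after the job is handed in, with the robot touching nothing.
It also fails if it takes over 66 s, if anything falls off the work surface, if the arm or the gripper's body presses on something with over 40 N, if the wrist force passes 120 N, or if a joint passes its speed limit or range.

ROBOT

A 7-joint arm with a two-finger parallel gripper is mounted at the origin on the work surface. World frame = base frame: x ahead of the robot, y to its left, z up, the work surface at z = 0. Lengths are in m, angles in rad, forces in N, time in s.
With the tool pointing down it reaches from about 0.4 to 0.85 m from the base axis. Payload 4.5 kg.
Tool frame: the origin (TCP) lies between the finger pads; the fingertips stand 11 mm ahead of it and the grasp point (between the pads) lies 8 mm behind it (r.tip_reach is the distance from the TCP to the fingertips, in m); x points along the fingers, y is the direction in which the jaws open and shut, and the axes are right-handed (so a half turn about x gives the same grasp; the last joint's range is limited). The gripper opens to 88 mm and grips with 3 to 60 N. Pads are 18 mm wide; open, the fingers measure 123 mm over their backs; the gripper's body (75 mm by 187 mm) begins 45 mm behind the grasp point.
Start: joints at [-1.284, 0.689, -0.195, 1.565, 0.157, 0.902, -0.215], TCP at [0.156, 0.605, 0.25] pointing down, gripper open.
Joint ranges: [-3.01, 3.01], [-0.46, 2.08], [-1.47, 1.51], [0.13, 2.56], [-1, 4.14], [0.04, 2.09], [-2.66, 2.66]. Speed limits (rad/s): [2.57, 2.57, 3.14, 3.14, 3.14, 3.14, 3.14].

INTERFACE

Orientations are given as a unit quaternion [x, y, z, w].
In Python, from plant import r gives the robot as it stands.
- The arm moves only by the tool drive_tool, never from a script. Its argument "deltas" is a list of rows, each a list of 3 entries, a list of its own where there are three numbers: the turn, a rotation vector about the tool's x, y, z in degrees, then the shift along the tool's x, y, z in cm, then the finger opening in cm, from 0 to 8.81. A call has 1 to 12 rows; each row shifts and turns the commanded pose from where the row before left it, along the tool's axes as they then stand; what a row does not reach is not made up. A row lasts 1/12 s, in which the tool goes at most 41.7 mm and 7.16 degrees, less where a joint would pass 70% of its speed; a pose out of reach is approached as far as the arm can. A call is refused whole if a number of a shift passes 4.17 or a number of a turn 7.16, either way. A call with a gripper value outside its range is refused whole. The fingers move at their own pace and stop on an object; "force" is the grip in N (left out, the last holds). Time passes only in rows, so rows that do not move let the fingers close. It gives the time, the measured TCP pose, the force and the opening at its end, in the units of the state.
- r.get_state(): the state, without advancing time (a new reading comes with each control period).
- r.snapshot(name): name is "scene" or "side" or "wrist"; returns a dict with "color" (480x640x3 uint8, red, green, blue), "fov_y" (degrees; the focal length in pixels is half the picture's height over the tangent of half this angle, whatever the lens; pixels are square), "cx", "cy" (the principal point, pixels), "extrinsics" (4x4, takes a point from world to camera coordinates); the wrist camera has in their place "tool_from_camera" (4x4, takes a point from camera to tool coordinates, whose origin is the TCP and whose axes are the tool frame's). Camera axes: x right, y up, looking along -z (the intrinsics and any distortion apply to the point x, -y, -z); pixel columns grow to the right and rows downward; lengths in m; the calibration is good to about 2 mm. A picture is of the moment at which its call begins: read the wrist's pose just before it. There is no depth.
- r.finish_job(): hands the job in, once; it reports no verdict.
The state is a dict: "clock": time; "q": joint angles; "qd": joint speeds; "joint_torque": joint torques, N m; "tool_pos": TCP position; "eef_rot": TCP orientation; "contact_force": force on the tool from outside, world axes, zero at the start; "moment": the same for the moment, N m; "opening": opening from 0.0 (shut) to 1.0 (fully open).
Only numpy, scipy, OpenCV 4.12 (cv2) and the standard library are available. Lean on these libraries where they do the work, as an engineer would, in place of code of your own. Each camera call takes 0.05 s, during which the arm holds its last target. There are 200 camera calls.

## Working session

There is one attempt and no reset: what is moved stays moved. The work goes in short steps, Python scripts to look and compute and a tool call to move; the robot and the scene stay as the last step left them, time stands still between calls to the robot, and variables do not carry over. Pictures are saved under pics/ and viewed, about 8 in all and at most 12, crops included, and the job is handed in when it is done.

Besides the shell and the picture viewer there is one more tool, called as a command line: name --argument value ..., lists and objects as JSON in quotes. drive_tool: Moves the arm, as the interface text tells. Its arguments: {"type":"object","properties":{"deltas":{"type":"array","items":{"type":"array"}},"force":{"type":"number"}},"required":["deltas"]}

```bash
mkdir -p pics; ls; python3 - <<'E'
from plant import r
import cv2,numpy as np
s=r.get_state();print(s['clock'],s['tool_pos'],s['eef_rot'],s['opening'],r.tip_reach)
for n in("scene","side"):
    d=r.snapshot(n);print(n,{k:(np.round(v,4).tolist() if hasattr(v,'tolist') else v) for k,v in d.items() if k!='color'})
    cv2.imwrite(f'pics/{n}0.png',d['color'][:,:,::-1])
    np.savez(f'pics/{n}0.npz',**d)
E
```

```text
pics
0.0 [0.15622328 0.60450983 0.24889451] [ 0.08845089  0.701502   -0.0897788   0.70143507] 1.000012459787149 0.011
scene {'fov_y': 43.397776620854806, 'cx': 325.0104955091288, 'cy': 243.1901239328479, 'extrinsics': [[-0.8755, 0.4831, 0.004, 0.4524], [-0.3744, -0.6837, 0.6264, 0.1599], [0.3054, 0.5469, 0.7795, -1.5305], [0.0, 0.0, 0.0, 1.0]]}
side {'fov_y': 45.07838487841436, 'cx': 315.19745159553, 'cy': 240.78020690374947, 'extrinsics': [[0.9879, -0.1534, -0.0245, -0.5191], [0.1006, 0.5113, 0.8535, -0.1158], [-0.1183, -0.8456, 0.5205, -1.3943], [0.0, 0.0, 0.0, 1.0]]}
```

View pics/scene0.png

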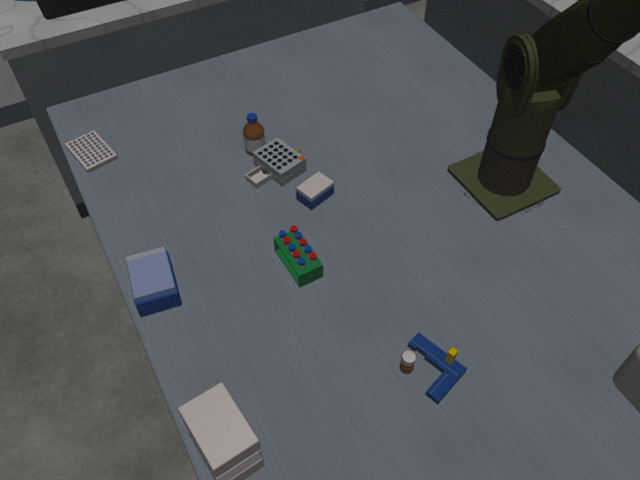

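View pics/side0.png

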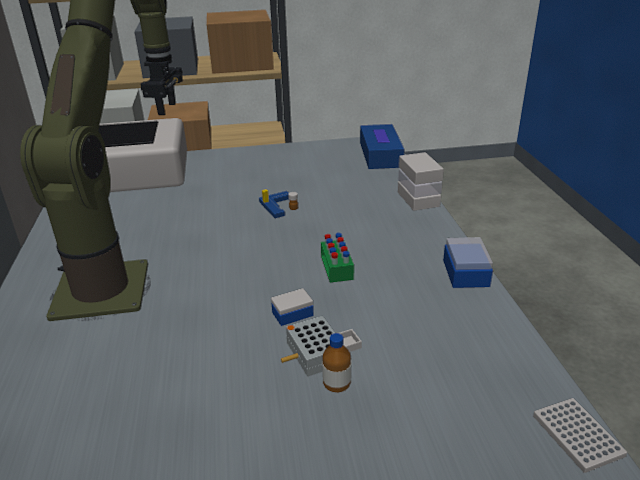

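The scene view shows the block at about (280,160), with the rod end near (300,153). The square is at (437,365) with its tab at (452,355), and the vial is at (408,362). In the side view the rod tip is at about (283,359). Next I'll enlarge crops of these.

```bash
cat > h.py <<'E'
import numpy as np,cv2
from scipy.spatial.transform import Rotation as R
def ray(d,uv,T=None):
    "camera centre and ray direction in world; T = world_from_camera"
    if T is None: T=np.linalg.inv(d['extrinsics'])
    f=240/np.tan(np.radians(float(d['fov_y']))/2)
    v=np.array([(uv[0]-d['cx'])/f,-(uv[1]-d['cy'])/f,-1.])
    return T[:3,3],T[:3,:3]@v
def onz(d,uv,z,T=None):
    c,v=ray(d,uv,T); return c+v*(z-c[2])/v[2]
def proj(d,p,T=None):
    W=np.linalg.inv(T) if T is not None else d['extrinsics']
    f=240/np.tan(np.radians(float(d['fov_y']))/2)
    q=W[:3,:3]@np.asarray(p)+W[:3,3]
    return np.array([d['cx']+f*q[0]/-q[2],d['cy']-f*q[1]/-q[2]])
def tool(s):
    T=np.eye(4);T[:3,:3]=R.from_quat(s['eef_rot']).as_matrix();T[:3,3]=s['tool_pos'];return T
E
python3 - <<'E'
import cv2,numpy as np
out=[]
for n,cs in(('scene',[(232,125),(388,325)]),('side',[(266,305),(240,170)])):
    im=cv2.imread(f'pics/{n}0.png')
    out.append(np.hstack([cv2.resize(im[y:y+75,x:x+100],None,fx=4,fy=4,interpolation=cv2.INTER_CUBIC) for x,y in cs]))
cv2.imwrite('pics/crops.png',np.vstack(out))
E
```

```text
(no output)
```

View pics/crops.png

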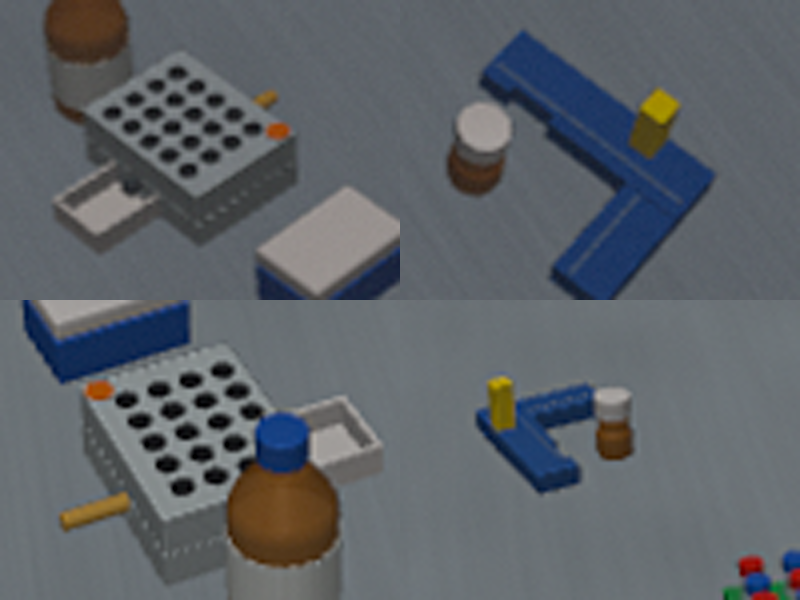

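Crop readings: block top corners in the scene crop are (297,136), (182,52), (86,105) and (200,190). The rod tip is at (272,98) in the scene crop and (65,221) in the side crop. The tab top is at (260,103).

```bash
cat > fit.py <<'E'
from h import *
from scipy.optimize import least_squares
S=np.load('pics/scene0.npz');D=np.load('pics/side0.npz')
A=lambda x,y:(232+x/4-.4,125+y/4-.4);B=lambda x,y:(388+x/4-.4,325+y/4-.4)
C=lambda x,y:(266+x/4-.4,305+y/4-.4);E_=lambda x,y:(240+x/4-.4,170+y/4-.4)
def fit(obs,x0):
    def f(p,full=False):
        c,s=np.cos(p[2]),np.sin(p[2])
        return np.concatenate([proj(d,(p[0]+c*x-s*y,p[1]+s*x+c*y,z))-uv for d,(x,y,z),uv in obs])
    o=least_squares(f,x0,loss='soft_l1');return o.x,o.fun.reshape(-1,2) if 0 else f(o.x).reshape(-1,2)
blk=[(S,(-.042,.055,.044),A(297,137)),(S,(-.042,-.055,.044),A(182,52)),(S,(.042,-.055,.044),A(86,105)),(S,(.042,.055,.044),A(200,190)),
 (D,(-.042,.055,.044),C(83,94)),(D,(.042,.055,.044),C(222,46)),(D,(-.042,-.055,.044),C(168,220))]
sq=[(S,(-.034,.03,.016),B(313,176)),(S,(0,0,.016),B(225,190)),(S,(-.034,-.09,.016),B(122,32)),(S,(0,-.09,.016),B(83,72)),(S,(.06,0,.016),B(152,270)),(S,(-.025,-.005,.053),B(260,107)),(D,(-.025,-.005,.053),E_(101,82))]
if __name__=='__main__':
  for n,o in(('block',blk),('square',sq)):
    x0=[*onz(S,np.mean([u for d,_,u in o if d is S],0),.02)[:2],0]
    b=min((fit(o,[*x0[:2],a]) for a in np.arange(0,6.28,.8)),key=lambda r:np.abs(r[1]).sum())
    print(n,b[0][:2],np.degrees(b[0][2])%360,'\n',b[1].round(1).tolist())
  for d,uv in((S,A(272,98)),(D,C(66,221))):print('rod',onz(d,uv,.014))
  for n,d,uv,z in(('tip',S,A(345,188),.044),('vial',S,B(83,118),.05),('vial',D,E_(213,97),.05),('rack',S,(296,245),.06),('bottle',S,(252,118),.115),('bottle',D,(336,340),.115)):print(n,onz(d,uv,z).round(3))
E
python3 fit.py
```

```text
block [ 0.47596527 -0.31604879] 16.233978853448598 
 [[-0.0, -2.3], [-0.7, -1.7], [-1.2, 0.6], [-0.4, 1.1], [-1.7, -1.4], [0.4, -1.1], [-0.9, 0.4]]
square [0.45279717 0.36581731] 18.02522643813835 
 [[0.9, 0.3], [0.1, -1.2], [-0.1, -0.3], [-0.6, 0.4], [-0.2, -0.3], [-0.0, 0.5], [0.1, -1.0]]
rod [ 0.40702395 -0.33656629  0.014     ]
rod [ 0.40664018 -0.33934513  0.014     ]
tip [ 0.419 -0.213  0.044]
vial [0.507 0.315 0.05 ]
vial [0.509 0.311 0.05 ]
rack [ 0.577 -0.022  0.06 ]
bottle [ 0.507 -0.394  0.115]
bottle [ 0.502 -0.414  0.115]
```

```bash
cat > go.py <<'E'
from h import *
from plant import r
def delta(pos,yaw_y,s=None):
    """tool-down target with jaw (tool y) at world yaw_y deg: total rotvec (deg, tool axes) and shift (cm) in present and final tool axes"""
    s=s or r.get_state();T=tool(s)
    y=np.array([np.cos(np.radians(yaw_y)),np.sin(np.radians(yaw_y)),0]);x=np.array([0,0,-1.])
    G=np.stack([x,y,np.cross(x,y)],1)
    rv=np.degrees(R.from_matrix(T[:3,:3].T@G).as_rotvec());dp=np.asarray(pos)-T[:3,3]
    print('t',round(s['clock'],2),'pos',T[:3,3].round(4),'F',np.round(s['contact_force'],1),'rot',rv.round(2),'shift now',(T[:3,:3].T@dp*100).round(2),'shift final axes',(G.T@dp*100).round(2))
E
python3 - <<'E'
from go import *
T=tool(r.get_state());print(T.round(3))
for y in (108,-72,18,-162):delta((.43,.36,.25),y)
d=r.snapshot('wrist');print(np.round(d['tool_from_camera'],4).tolist(),d['fov_y'],d['cx'],d['cy'])
E
```

```text
[[-0.     0.25   0.968  0.156]
 [-0.002  0.968 -0.25   0.605]
 [-1.    -0.002  0.     0.249]
 [ 0.     0.     0.     1.   ]]
t 0.1 pos [0.1562 0.6046 0.249 ] F [-0.1  0.7 -0.1] rot [-3.248e+01 -2.000e-02  9.000e-02] shift now [ -0.07 -16.84  32.62] shift final axes [ -0.1  -31.72  18.48]
t 0.1 pos [0.1562 0.6046 0.249 ] F [-0.1  0.7 -0.1] rot [1.4752e+02 1.2000e-01 3.0000e-02] shift now [ -0.07 -16.84  32.62] shift final axes [ -0.1   31.72 -18.48]
t 0.1 pos [0.1562 0.6046 0.249 ] F [-0.1  0.7 -0.1] rot [5.752e+01 5.000e-02 8.000e-02] shift now [ -0.07 -16.84  32.62] shift final axes [-0.1  18.48 31.72]
t 0.1 pos [0.1562 0.6046 0.249 ] F [-0.1  0.7 -0.1] rot [-1.2248e+02 -1.0000e-01  6.0000e-02] shift now [ -0.07 -16.84  32.62] shift final axes [ -0.1  -18.48 -31.72]
[[-0.0004, 0.2934, -0.956, -0.1354], [1.0, -0.0008, -0.0007, 0.0003], [-0.0009, -0.956, -0.2934, -0.0767], [0.0, 0.0, 0.0, 1.0]] 62.41981010303087 316.49443195101617 242.02345074496358
```

drive_tool --deltas '[[[0,0,0],[0,-1.8,3.5],8.8],[[0,0,0],[0,-1.8,3.5],8.8],[[0,0,0],[0,-1.8,3.5],8.8],[[0,0,0],[0,-1.8,3.5],8.8],[[0,0,0],[0,-1.8,3.5],8.8],[[0,0,0],[0,-1.8,3.5],8.8],[[0,0,0],[0,-1.8,3.5],8.8],[[0,0,0],[0,-1.8,3.5],8.8],[[0,0,0],[0,-1.8,3.5],8.8],[[0,0,0],[0,0,0],8.8],[[0,0,0],[0,0,0],8.8],[[0,0,0],[0,0,0],8.8]]'

```text
clock: 1.15
tool_pos: [0.4202, 0.3699, 0.2496]
eef_rot: [0.089, 0.702, -0.089, 0.701]
contact_force: [-1.0, 0.8, 0.7]
opening: 1.001
```

```bash
python3 - <<'E'
from go import *
s=r.get_state();print(np.round(s['q'],3),np.abs(s['qd']).max())
d=r.snapshot('wrist');cv2.imwrite('pics/w1.png',d['color'][:,:,::-1]);np.savez('pics/w1.npz',T=tool(s)@d['tool_from_camera'],**d)
delta((.44,-.287,.25),16.2)
E
```

```text
[-0.659  0.606 -0.239  1.764  0.189  0.794  0.329] 0.03476487583951506
t 1.2 pos [0.4195 0.3707 0.2496] F [-0.5 -0.4  0.7] rot [ 5.944e+01 -8.000e-02  1.000e-02] shift now [ -0.1  -63.21  18.3 ] shift final axes [-4.000e-02 -1.638e+01  6.373e+01]
```

View pics/w1.png

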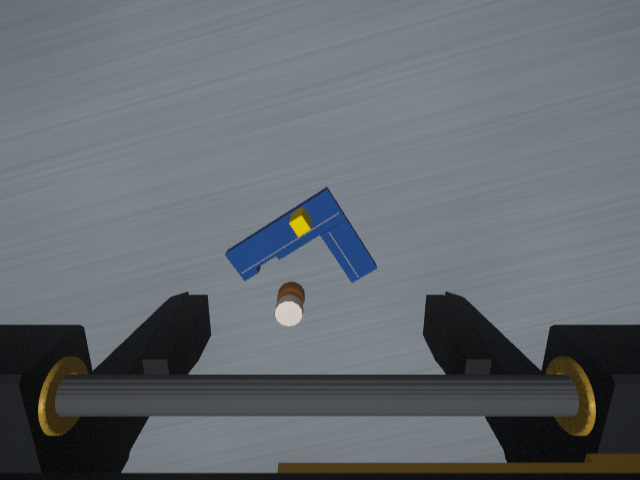

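The wrist view shows the square with these corners: outer heel (328,188), long tip (226,252)/(246,281), inner heel (321,235) and short tip (377,266)/(353,283). The tab top is at (300,226) and the vial cap at (289,313). Next I refine the square's pose and travel to the block.

```bash
python3 - <<'E'
from h import *
from fit import *
d=dict(np.load('pics/w1.npz'));d['extrinsics']=np.linalg.inv(d['T'])
o=[(d,(-.034,.03,.016),(328,188)),(d,(0,0,.016),(321,235)),(d,(-.034,-.09,.016),(226,251)),(d,(0,-.09,.016),(246,281)),(d,(.06,.03,.016),(377,266)),(d,(.06,0,.016),(353,283)),(d,(-.025,-.005,.053),(300,226))]
p,e=fit(o,[.4528,.3658,.31]);print(p,np.degrees(p[2]),e.round(1).tolist())
c,s=np.cos(p[2]),np.sin(p[2]);print('grip',p[0]-c*.025+s*.005,p[1]-s*.025-c*.005,'vial',onz(d,(289,313),.05))
E
```

```text
[0.44887689 0.36733351 0.32073967] 18.37702949836935 [[0.1, 0.1], [-0.3, -0.8], [-1.0, 3.0], [-0.8, -0.1], [1.7, 1.3], [-0.1, -0.6], [0.8, -0.5]]
grip 0.42672816808178843 0.3547067834219162 vial [0.50629347 0.32174711 0.05      ]
```

drive_tool --deltas '[[[0,0,0],[0,-4.0,1.1],8.8],[[0,0,0],[0,-4.0,1.1],8.8],[[0,0,0],[0,-4.0,1.1],8.8],[[0,0,0],[0,-4.0,1.1],8.8],[[0,0,0],[0,-4.0,1.1],8.8],[[0,0,0],[0,-4.0,1.1],8.8],[[0,0,0],[0,-4.0,1.2],8.8],[[0,0,0],[0,-4.0,1.2],8.8],[[0,0,0],[0,-4.0,1.2],8.8],[[0,0,0],[0,-4.0,1.2],8.8],[[0,0,0],[0,-4.0,1.2],8.8],[[0,0,0],[0,-4.0,1.2],8.8]]'

```text
clock: 2.2
tool_pos: [0.4346, -0.1291, 0.2499]
eef_rot: [0.088, 0.701, -0.087, 0.702]
contact_force: [1.2, 0.4, -0.4]
opening: 1.0
```

drive_tool --deltas '[[[0,0,0],[0,-3.8,1.1],6],[[0,0,0],[0,-3.8,1.1],4],[[0,0,0],[0,-3.8,1.1],2],[[0,0,0],[0,-3.8,1.1],0],[[6.6,0,0],[0,0,0],0],[[6.6,0,0],[0,0,0],0],[[6.6,0,0],[0,0,0],0],[[6.6,0,0],[0,0,0],0],[[6.6,0,0],[0,0,0],0],[[6.6,0,0],[0,0,0],0],[[6.6,0,0],[0,0,0],0],[[6.6,0,0],[0,0,0],0]]'

```text
clock: 3.2
tool_pos: [0.4402, -0.2851, 0.2497]
eef_rot: [0.393, 0.588, -0.392, 0.588]
contact_force: [0.6, -0.2, 0.1]
opening: 0.113
```

drive_tool --deltas '[[[6.6,0,0],[0,0,0],0],[[0,0,0],[0,0,0],0],[[0,0,0],[0,0,0],0]]'

```text
clock: 3.45
tool_pos: [0.4399, -0.2856, 0.2496]
eef_rot: [0.423, 0.567, -0.423, 0.566]
contact_force: [-0.0, 0.5, -0.3]
opening: 0.008
```

```bash
python3 - <<'E'
from go import *
s=r.get_state();print(np.round(s['q'],3),np.abs(s['qd']).max())
d=r.snapshot('wrist');cv2.imwrite('pics/w2.png',d['color'][:,:,::-1]);np.savez('pics/w2.npz',T=tool(s)@d['tool_from_camera'],**d)
delta((.44,-.287,.25),16.2)
E
```

```text
[ 0.492  0.555 -0.006  1.873  0.004  0.713  0.772] 0.02103646388422481
t 3.5 pos [ 0.4397 -0.286   0.2497] F [-0.3  0.2 -0.9] rot [ 0.25 -0.02 -0.01] shift now [-0.03  0.    0.1 ] shift final axes [-0.03  0.    0.1 ]
```

View pics/w2.png

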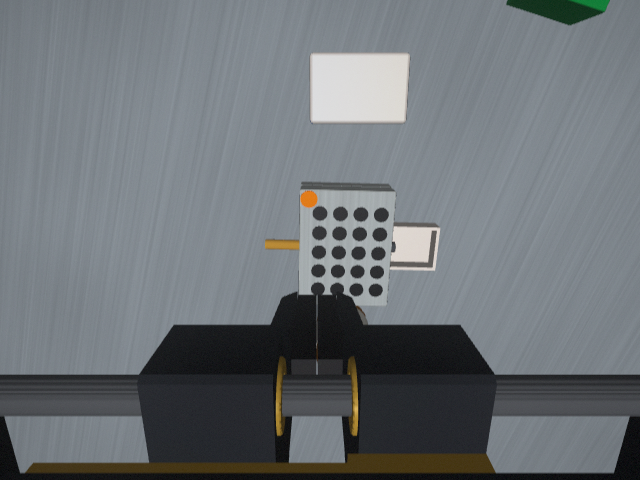

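The wrist view shows the block top from (301,190) to (387,305), the rod tip at (265,245) and the pin in the tray at (393,247). I'll enlarge it for precision.

```bash
python3 - <<'E'
import cv2
im=cv2.imread('pics/w2.png')[175:310,255:415];cv2.imwrite('pics/w2c.png',cv2.resize(im,None,fx=4.4,fy=4.4,interpolation=cv2.INTER_CUBIC))
E
```

```text
(no output)
```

View pics/w2c.png

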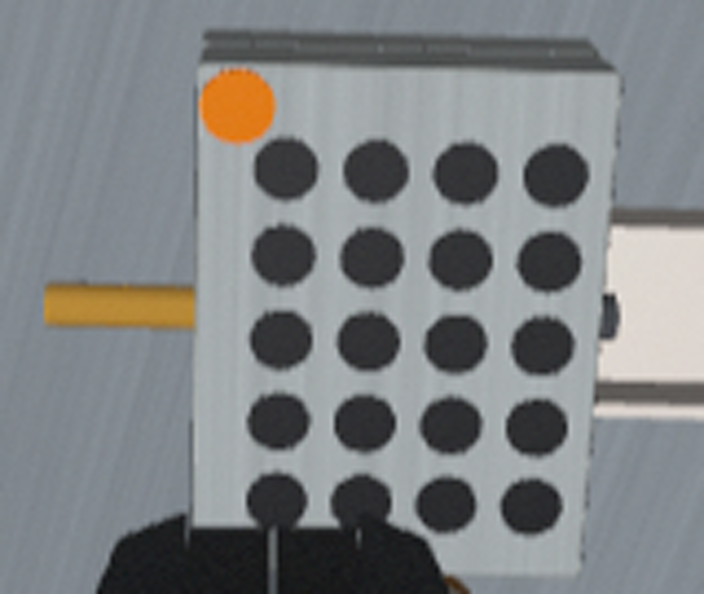

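```bash
python3 - <<'E'
from fit import *
d=dict(np.load('pics/w2.npz'));d['extrinsics']=np.linalg.inv(d['T'])
F=lambda x,y:(255+(x+.5)/4.4-.5,175+(y+.5)/4.4-.5)
o=[(d,(-.042,.055,.044),F(200,64)),(d,(.042,.055,.044),F(621,72)),(d,(.042,-.055,.044),F(580,575)),(d,(-.042,.055,0),F(205,32)),(d,(.042,.055,0),F(591,42))]
p,e=fit(o,[.476,-.316,.283]);print(p,np.degrees(p[2]),e.round(1).tolist())
c,s=np.cos(p[2]),np.sin(p[2])
w=lambda x,y:(p[0]+c*x-s*y,p[1]+s*x+c*y)
print('corner',w(-.042,.055),'rod axis at face',w(-.042,-.005),'home tip',w(-.045,-.005))
t=onz(d,F(46,304),.014);print('rod tip',t,'in block',(c*(t[0]-p[0])+s*(t[1]-p[1]),-s*(t[0]-p[0])+c*(t[1]-p[1])))
a=onz(d,F(194,304),.0);
import sys;from go import *
delta((*w(-.115,-.005),.06),np.degrees(p[2]))
print('tipbox top corners in block',[tuple(np.round((c*(q[0]-p[0])+s*(q[1]-p[1]),-s*(q[0]-p[0])+c*(q[1]-p[1])),3)) for q in (onz(d,u,.044) for u in((311,123),(407,123)))])
E
```

```text
[ 0.4747005  -0.31285039  0.2648052 ] 15.172220518846897 [[-0.5, -0.2], [0.7, 0.3], [0.4, 1.3], [0.2, -0.4], [-1.1, -0.6]]
corner (np.float64(0.41976980038069456), np.float64(-0.2707597898483261)) rod axis at face (np.float64(0.4354730763379285), np.float64(-0.32866839995261854)) home tip (np.float64(0.43257764583271385), np.float64(-0.32945356375048024))
rod tip [ 0.40221878 -0.33743244  0.014     ] in block (np.float64(-0.07638890143356605), np.float64(-0.004755204875593028))
t 3.5 pos [ 0.4397 -0.286   0.2497] F [-0.3  0.2 -0.9] rot [ 1.28 -0.02 -0.01] shift now [18.96 -8.91  3.82] shift final axes [18.97 -8.82  4.01]
tipbox top corners in block [(np.float64(-0.033), np.float64(0.11)), (np.float64(0.046), np.float64(0.112))]
```

drive_tool --deltas '[[[1.0,0,0],[0,-3.0,1.3],0],[[0,0,0],[0,-3.0,1.3],0],[[0,0,0],[0,-2.9,1.4],0],[[0,0,0],[4,0,0],0],[[0,0,0],[4,0,0],0],[[0,0,0],[4,0,0],0],[[0,0,0],[4,0,0],0],[[0,0,0],[3,0,0],0],[[0,0,0],[2.3,0,0],0],[[0,0,0],[2.0,0,0],0],[[0,0,0],[0,0,0],0],[[0,0,0],[0,0,0],0]]'

```text
clock: 4.5
tool_pos: [0.3638, -0.3488, 0.0161]
eef_rot: [0.43, 0.563, -0.429, 0.561]
contact_force: [-0.1, -0.6, -0.4]
opening: 0.006
```

```bash
python3 - <<'E'
from go import *
p=np.array([.4747,-.31285]);c,s=np.cos(.2665),np.sin(.2665);w=lambda x,y:(p[0]+c*x-s*y,p[1]+s*x+c*y)
delta((*w(-.0625,-.005),.0165),15.27)
E
```

```text
t 4.5 pos [ 0.3638 -0.3488  0.0161] F [-0.1 -0.6 -0.4] rot [-0.03 -0.12  0.02] shift now [-0.04  5.4  -0.05] shift final axes [-0.04  5.4  -0.05]
```

drive_tool --deltas '[[[0,0,0],[0,1.0,0],0],[[0,0,0],[0,0.7,0],0],[[0,0,0],[0,0.5,0],0],[[0,0,0],[0,0.5,0],0],[[0,0,0],[0,0.5,0],0],[[0,0,0],[0,0.5,0],0],[[0,0,0],[0,0.5,0],0],[[0,0,0],[0,0,0],0]]'

```text
clock: 5.17
tool_pos: [0.4055, -0.3385, 0.0169]
eef_rot: [0.43, 0.561, -0.43, 0.562]
contact_force: [-1.2, -1.0, 1.5]
opening: 0.005
```

drive_tool --deltas '[[[0,0,0],[0,0.3,0],0],[[0,0,0],[0,0.3,0],0],[[0,0,0],[0,0.2,0],0],[[0,0,0],[0,0,0],0]]'

```text
clock: 5.5
tool_pos: [0.4126, -0.3365, 0.0166]
eef_rot: [0.43, 0.561, -0.43, 0.562]
contact_force: [-1.7, -1.6, 0.7]
opening: 0.0
```

drive_tool --deltas '[[[0,0,0],[0,0.2,0],0],[[0,0,0],[0,0.2,0],0],[[0,0,0],[0,0,0],0]]'

```text
clock: 5.75
tool_pos: [0.4163, -0.3354, 0.0166]
eef_rot: [0.43, 0.561, -0.43, 0.562]
contact_force: [-1.6, -1.0, 1.5]
opening: 0.003
```

drive_tool --deltas '[[[0,0,0],[0,0.2,0],0],[[0,0,0],[0,0,0],0],[[0,0,0],[0,0,0],0]]'

```text
clock: 6.0
tool_pos: [0.4182, -0.3349, 0.0166]
eef_rot: [0.43, 0.561, -0.43, 0.562]
contact_force: [-1.4, -2.1, 1.2]
opening: 0.004
```

drive_tool --deltas '[[[0,0,0],[0,0.2,0],0],[[0,0,0],[0,0.2,0],0],[[0,0,0],[0,0,0],0]]'

```text
clock: 6.25
tool_pos: [0.4195, -0.3345, 0.0167]
eef_rot: [0.43, 0.562, -0.431, 0.56]
contact_force: [-6.5, -3.0, 3.0]
opening: 0.007
```

```bash
python3 - <<'E'
from go import *
s=r.get_state()
d=r.snapshot('wrist');cv2.imwrite('pics/w3.png',d['color'][150:350,200:440,::-1].repeat(3,0).repeat(3,1))
d2=r.snapshot('side')['color'][300:375,265:365,::-1]
cv2.imwrite('pics/w3.png',np.hstack([cv2.resize(np.ascontiguousarray(d['color'][200:300,240:420,::-1]),(400,222)),cv2.resize(np.ascontiguousarray(d2),(296,222))]))
print(s['contact_force'],s['tool_pos'])
E
```

```text
[-6.45877041 -3.00452203  3.01264798] [ 0.41948848 -0.33453625  0.01665049]
```

View pics/w3.png

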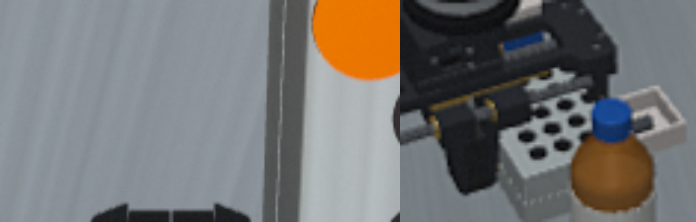

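drive_tool --deltas '[[[0,0,0],[0,0.2,0],0],[[0,0,0],[0,0.2,0],0],[[0,0,0],[0,0,0],0]]'

```text
clock: 6.6
tool_pos: [0.4196, -0.3344, 0.0167]
eef_rot: [0.429, 0.563, -0.433, 0.558]
contact_force: [-11.8, -4.7, 7.3]
opening: 0.003
```

drive_tool --deltas '[[[0,0,0],[0,-1.5,0],0],[[0,0,0],[0,-2.0,0],0],[[0,0,0],[-4,0,0],0],[[0,0,0],[-4,0,0],0],[[0,0,0],[-4,0,0],0],[[0,0,0],[-4,0,0],2],[[0,0,0],[-4,0,0],4],[[0,0,0],[-3,2,-2],5],[[0,0,0],[0,3,-2],5],[[0,0,0],[0,3,-2],5],[[0,0,0],[0,0,0],5],[[0,0,0],[0,0,0],5]]'

```text
clock: 7.6
tool_pos: [0.456, -0.2598, 0.2468]
eef_rot: [0.429, 0.563, -0.427, 0.563]
contact_force: [-0.5, -0.5, 0.3]
opening: 0.51
```

```bash
python3 - <<'E'
from go import *
s=r.get_state()
d=r.snapshot('wrist');np.savez('pics/w4.npz',T=tool(s)@d['tool_from_camera'],**d)
T=tool(s)@d['tool_from_camera'];u=proj(d,(.4747,-.3128,.03),T);x,y=(u-[80,60]).astype(int);x=max(x,0);print(x,y,np.round(s['q'],2))
cv2.imwrite('pics/w4.png',cv2.resize(np.ascontiguousarray(d['color'][y:y+120,x:x+160,::-1]),None,fx=5,fy=5,interpolation=cv2.INTER_CUBIC))
delta((.4267,.3547,.2),108.3)
E
```

```text
240 207 [ 0.42  0.56  0.01  1.88 -0.02  0.7   0.72]
t 7.65 pos [ 0.4543 -0.2618  0.2466] F [-0.3 -0.9 -0.3] rot [-9.297e+01  1.000e-02 -6.000e-02] shift now [  4.7   13.63 -60.18] shift final axes [ 4.66 59.4  16.73]
```

View pics/w4.png

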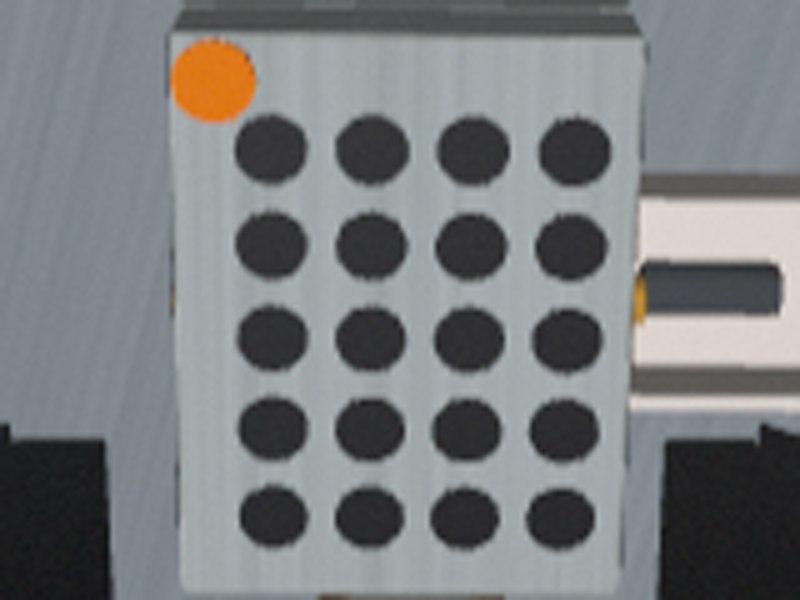

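The pin (640–780,288) now lies in the tray, brass shows at the far exit, and only a sliver of rod remains at the near face. The rod is home. Now I go to the square.

drive_tool --deltas '[[[0,0,0],[0,0.9,-4.0],5],[[0,0,0],[0,0.9,-4.0],5],[[0,0,0],[0,0.9,-4.0],5],[[0,0,0],[0,0.9,-4.0],5],[[0,0,0],[0,0.9,-4.0],5],[[0,0,0],[0,0.9,-4.0],5],[[0,0,0],[0,0.9,-4.0],5],[[0,0,0],[0,0.9,-4.0],5],[[0,0,0],[0,0.9,-4.0],5],[[0,0,0],[0,0.9,-4.0],5],[[0,0,0],[0,0.9,-4.0],5],[[0,0,0],[0,0.9,-4.0],5]]'

```text
clock: 8.65
tool_pos: [0.4323, 0.229, 0.2466]
eef_rot: [0.43, 0.561, -0.431, 0.561]
contact_force: [1.5, 0.0, -0.4]
opening: 0.569
```

drive_tool --deltas '[[[0,0,0],[0,0.9,-4.0],5],[[0,0,0],[0,0.9,-4.0],5],[[0,0,0],[0,0.9,-4.0],5],[[-7.15,0,0],[0,0,0],5],[[-7.15,0,0],[0,0,0],5],[[-7.15,0,0],[0,0,0],5],[[-7.15,0,0],[0,0,0],5],[[-7.15,0,0],[0,0,0],5],[[-7.15,0,0],[0,0,0],5],[[-7.15,0,0],[0,0,0],5],[[-7.15,0,0],[0,0,0],5],[[-7.15,0,0],[0,0,0],5]]'

```text
clock: 9.65
tool_pos: [0.428, 0.3497, 0.2463]
eef_rot: [0.063, 0.704, -0.064, 0.704]
contact_force: [0.1, -1.0, -0.6]
opening: 0.566
```

drive_tool --deltas '[[[-7.15,0,0],[0,0,0],5],[[-7.15,0,0],[0,0,0],5],[[-7.15,0,0],[0,0,0],5],[[-7.15,0,0],[0,0,0],5],[[0,0,0],[4,0,0],4.5],[[0,0,0],[4,0,0],4.5],[[0,0,0],[0,0,0],4.5],[[0,0,0],[0,0,0],4.5]]'

```text
clock: 10.32
tool_pos: [0.4268, 0.3491, 0.1654]
eef_rot: [-0.112, 0.7, 0.109, 0.697]
contact_force: [-0.0, 0.9, 1.0]
opening: 0.511
```

```bash
python3 - <<'E'
from fit import *
from go import *
F=lambda x,y:(240+(x+.5)/5-.5,207+(y+.5)/5-.5)
G=lambda x,y:(255+(x+.5)/4.4-.5,175+(y+.5)/4.4-.5)
L=lambda n:dict(np.load(n))
a=L('pics/w2.npz');a['extrinsics']=np.linalg.inv(a['T'])
b=L('pics/w4.npz');b['extrinsics']=np.linalg.inv(b['T'])
ob=[(b,(-.042,.055,.044),F(170,34)),(b,(.042,.055,.044),F(643,37)),(b,(.042,-.055,.044),F(621,594)),(b,(-.042,-.055,.044),F(181,592))]
oa=[(a,(-.042,.055,.044),G(200,64)),(a,(.042,.055,.044),G(621,72)),(a,(.042,-.055,.044),G(580,575)),(a,(-.042,.055,0),G(205,32)),(a,(.042,.055,0),G(591,42))]
for o in(ob,oa+ob):
    p,e=fit(o,[.4747,-.3128,.266]);print(p,np.degrees(p[2]),e.round(1).tolist())
    c,s=np.cos(p[2]),np.sin(p[2]);print('corner',p[0]-c*.042-s*.055,p[1]-s*.042+c*.055)
s=r.get_state();d=r.snapshot('wrist');T=tool(s)@d['tool_from_camera']
np.savez('pics/w5.npz',T=T,**d);u=proj(d,(.435,.36,.02),T);print('centre',u,'pred tab',proj(d,(.4267,.3547,.053),T))
x,y=np.clip((u-[100,75]).astype(int),0,[440,330]);print(x,y,np.round(s['q'],2))
cv2.imwrite('pics/w5.png',cv2.resize(np.ascontiguousarray(d['color'][y:y+150,x:x+200,::-1]),None,fx=4,fy=4,interpolation=cv2.INTER_CUBIC))
delta((.4267,.3547,.032),108.3)
E
```

```text
[ 0.47446371 -0.31248338  0.26581472] 15.230061751810544 [[-0.8, -0.5], [0.8, -0.5], [-0.0, 0.6], [0.0, 0.6]]
corner 0.41949054698478944 -0.2704482510903358
[ 0.47459886 -0.312693    0.26494257] 15.180091234461974 [[-0.6, -0.4], [0.7, 0.1], [0.4, 1.1], [0.2, -0.6], [-1.2, -0.8], [-0.6, -0.2], [0.9, -0.2], [-0.0, 0.9], [0.0, 0.8]]
corner 0.4196623770616557 -0.27060994967332763
centre [326.42875953 244.55730325] pred tab [323.89391119 245.54086351]
226 169 [-0.58  0.73 -0.31  1.86  0.36  0.62  0.77]
t 10.37 pos [0.4277 0.3506 0.1672] F [1.  0.6 0.7] rot [-0.3  -0.03  0.02] shift now [13.52  0.42  0.03] shift final axes [13.52  0.42  0.03]
```

View pics/w5.png

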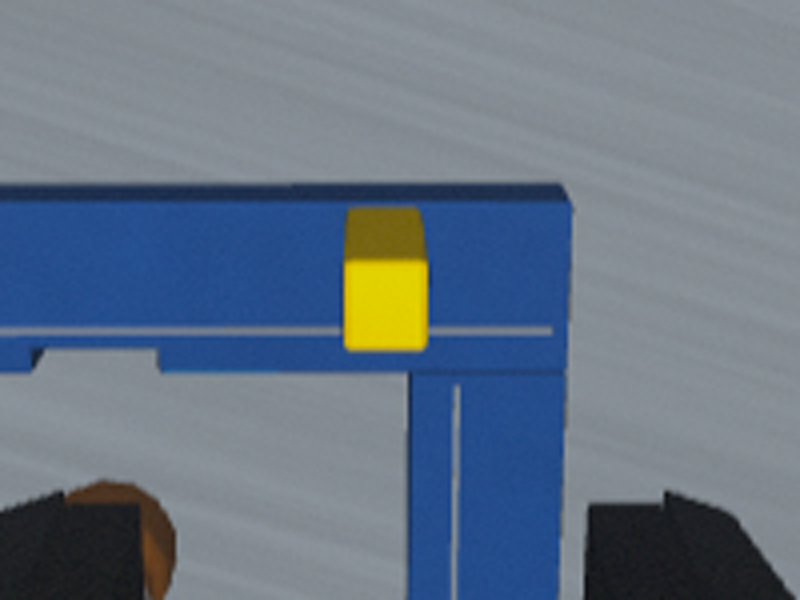

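The tab top is at (322,245), within 1.5 px of prediction, and the arms are parallel to the tool. I descend and grip.

drive_tool --deltas '[[[0,0,0],[4,0.3,0],4.5],[[0,0,0],[4,0,0],4],[[0,0,0],[3,0,0],4],[[0,0,0],[1.5,0,0],4],[[0,0,0],[1.0,0,0],4],[[0,0,0],[0,0,0],0.5],[[0,0,0],[0,0,0],0.5],[[0,0,0],[0,0,0],0.5],[[0,0,0],[0,0,0],0.5],[[0,0,0],[0,0,0],0.5],[[0,0,0],[0,0,0],0.5]]' --force 40

```text
clock: 11.28
tool_pos: [0.4274, 0.3543, 0.0334]
eef_rot: [-0.11, 0.697, 0.111, 0.699]
contact_force: [0.5, -1.4, 6.9]
opening: 0.159
```

drive_tool --deltas '[[[0,0,0],[-1,0,0],0.5],[[0,0,0],[-2,0,0],0.5],[[0,0,0],[-3,0,0],0.5],[[0,0,0],[-4,0,0],0.5],[[0,0,0],[-4,0,0],0.5],[[0,0,0],[-2,0,0],0.5],[[0,0,0],[0,0,0],0.5],[[0,0,0],[0,0,0],0.5]]'

```text
clock: 11.95
tool_pos: [0.4266, 0.3541, 0.1932]
eef_rot: [-0.11, 0.698, 0.111, 0.699]
contact_force: [0.2, -0.6, -3.4]
opening: 0.156
```

```bash
python3 - <<'E'
from fit import *
from go import *
s=r.get_state();d=r.snapshot('wrist');T=tool(s)@d['tool_from_camera'];np.savez('pics/w6.npz',T=T,Tt=tool(s),**d)
print(s['opening'],s['moment'],np.round(s['q'],2))
cv2.imwrite('pics/w6.png',np.ascontiguousarray(d['color'][:,:,::-1]))
# target grip pose
p=[.4746,-.3127];a=np.radians(15.2);c,sn=np.cos(a),np.sin(a)
w=lambda x,y:(p[0]+c*x-sn*y,p[1]+sn*x+c*y)
print('grip target',w(-.067,.05));delta((*w(-.067-.03,.05+.015),.18),105.2)
E
```

```text
0.15571619493946318 [-0.01067342  0.08511346 -0.06340157] [-0.57  0.69 -0.34  1.84  0.35  0.67  0.77]
grip target (np.float64(0.3968344359383119), np.float64(-0.28201585024532233))
t 12.0 pos [0.4259 0.3533 0.1916] F [ 0.6 -1.2 -4.3] rot [ 2.86 -0.04  0.03] shift now [  1.21 -57.85 -25.38] shift final axes [  1.16 -59.05 -22.46]
```

View pics/w6.png

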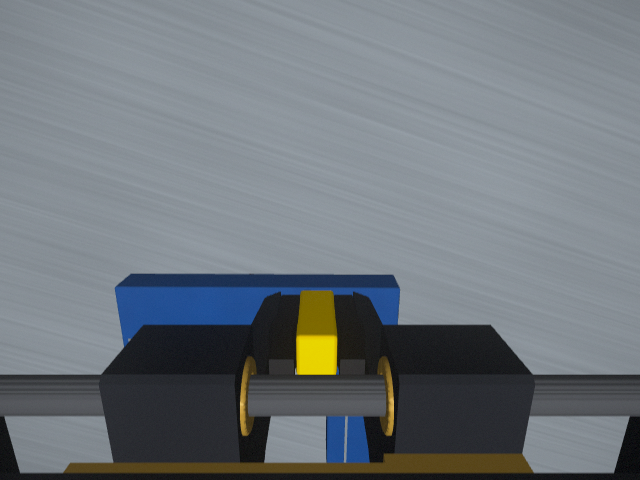

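The square is held firmly and parallel to the tool. I carry it round by (0.45, 0) to the staging point.

drive_tool --deltas '[[[0,0,0],[0,-2.0,-0.5],0.5],[[0,0,0],[0,-3.0,-0.8],0.5],[[0,0,0],[0,-3.5,-0.9],0.5],[[0,0,0],[0,-3.5,-0.9],0.5],[[0,0,0],[0,-3.5,-0.9],0.5],[[0,0,0],[0,-3.5,-0.9],0.5],[[0,0,0],[0,-3.5,-0.9],0.5],[[0,0,0],[0,-3.5,-0.9],0.5],[[0,0,0],[0,-3.5,-0.9],0.5],[[0,0,0],[0,-3.5,-0.9],0.5],[[0,0,0],[0,-3.3,-2.2],0.5],[[0,0,0],[0,-3.3,-2.3],0.5]]'

```text
clock: 13.0
tool_pos: [0.4245, -0.0642, 0.1902]
eef_rot: [-0.111, 0.699, 0.112, 0.697]
contact_force: [0.8, -0.6, -3.4]
opening: 0.157
```

drive_tool --deltas '[[[0,0,0],[0,-3.3,-2.3],0.5],[[0,0,0],[0,-3.3,-2.3],0.5],[[0,0,0],[0,-3.3,-2.3],0.5],[[0,0,0],[0,-2.7,-2.0],0.5],[[0,0,0],[0,-2.0,-1.5],0.5],[[2.8,0,0],[0,-1.0,-1.0],0.5],[[0,0,0],[0,0,0],0.5],[[0,0,0],[0,0,0],0.5],[[0,0,0],[0,0,0],0.5]]'

```text
clock: 13.75
tool_pos: [0.3655, -0.245, 0.191]
eef_rot: [-0.094, 0.701, 0.096, 0.7]
contact_force: [0.3, 0.3, -3.0]
opening: 0.157
```

```bash
python3 - <<'E'
from go import *
s=r.get_state();print(np.round(s['q'],2),s['opening'],s['moment'])
p=[.4746,-.3127];a=np.radians(15.2);c,sn=np.cos(a),np.sin(a)
w=lambda x,y:(p[0]+c*x-sn*y,p[1]+sn*x+c*y)
delta((*w(-.067-.03,.05+.010),.045),105.2)
E
```

```text
[ 0.77  0.59 -0.44  2.16  0.52  0.5   1.77] 0.1567611413992443 [0.11176092 0.08227393 0.00116011]
t 13.75 pos [ 0.3655 -0.245   0.191 ] F [ 0.3  0.3 -3. ] rot [ 0.22 -0.03 -0.12] shift now [14.59 -3.42 -0.95] shift final axes [14.6  -3.4  -0.95]
```

drive_tool --deltas '[[[0,0,0],[0,-2.0,-0.5],0.5],[[0.2,0,0],[0,-1.4,-0.4],0.5],[[0,0,0],[0,0,0],0.5],[[0,0,0],[3.5,0,0],0.5],[[0,0,0],[3.5,0,0],0.5],[[0,0,0],[3.5,0,0],0.5],[[0,0,0],[2.5,0,0],0.5],[[0,0,0],[1.5,0,0],0.5],[[0,0,0],[1.0,0,0],0.5],[[0,0,0],[0,0,0],0.5],[[0,0,0],[0,0,0],0.5]]'

```text
clock: 14.67
tool_pos: [0.3664, -0.2796, 0.0364]
eef_rot: [-0.093, 0.701, 0.094, 0.701]
contact_force: [0.5, 0.2, -2.2]
opening: 0.155
```

```bash
python3 - <<'E'
from go import *
s=r.get_state();print(s['moment'])
p=[.4746,-.3127];a=np.radians(15.2);c,sn=np.cos(a),np.sin(a)
w=lambda x,y:(p[0]+c*x-sn*y,p[1]+sn*x+c*y)
delta((*w(-.067,.05),.0335),105.2)
d=r.snapshot('wrist');cv2.imwrite('pics/w7.png',np.ascontiguousarray(d['color'][:,:,::-1]))
d=r.snapshot('scene');cv2.imwrite('pics/w7.png',np.hstack([cv2.resize(cv2.imread('pics/w7.png')[240:480,160:560],(500,300)),cv2.resize(np.ascontiguousarray(d['color'][110:230,220:340,::-1]),(300,300))]))
E
```

```text
[0.08042397 0.07216661 0.01542301]
t 14.67 pos [ 0.3664 -0.2796  0.0364] F [ 0.5  0.2 -2.2] rot [ 0.05 -0.01 -0.1 ] shift now [ 0.28 -1.03  2.87] shift final axes [ 0.29 -1.03  2.87]
```

View pics/w7.png

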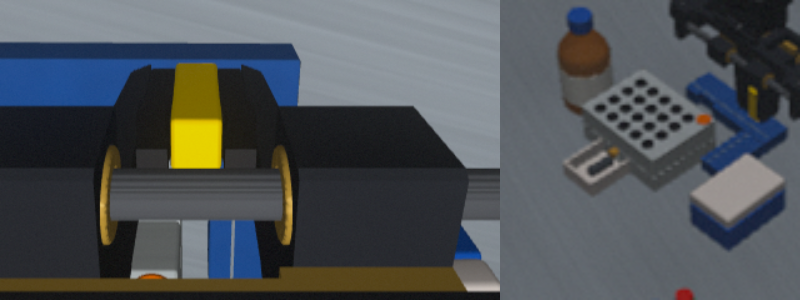

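The square is staged clear of the block and tip box. I approach along block +x until contact.

drive_tool --deltas '[[[0,0,0],[0,0,1.0],0.5],[[0,0,0],[0,0,0.8],0.5],[[0,0,0],[0,0,0.4],0.5],[[0,0,0],[0,0,0.2],0.5],[[0,0,0],[0,0,0],0.5],[[0,0,0],[0,0,0],0.5]]'

```text
clock: 15.27
tool_pos: [0.3886, -0.2755, 0.0368]
eef_rot: [-0.093, 0.701, 0.093, 0.701]
contact_force: [0.1, 0.2, -3.2]
opening: 0.155
```

drive_tool --deltas '[[[0,0,0],[0,0,0.2],0.5],[[0,0,0],[0,0,0.1],0.5],[[0,0,0],[0,0,0],0.5],[[0,0,0],[0,0,0],0.5]]'

```text
clock: 15.6
tool_pos: [0.3918, -0.2745, 0.0366]
eef_rot: [-0.093, 0.701, 0.093, 0.701]
contact_force: [-0.0, 0.5, -2.6]
opening: 0.155
```

drive_tool --deltas '[[[0,0,0],[0,0,0.1],0.5],[[0,0,0],[0,0,0],0.5],[[0,0,0],[0,0,0],0.5]]'

```text
clock: 15.85
tool_pos: [0.3928, -0.2743, 0.0367]
eef_rot: [-0.093, 0.701, 0.093, 0.701]
contact_force: [0.1, -0.7, -2.8]
opening: 0.16
```

```bash
python3 - <<'E'
from go import *
print(r.get_state()['moment'],r.get_state()['opening'])
p=[.4746,-.3127];a=np.radians(15.2);c,sn=np.cos(a),np.sin(a)
w=lambda x,y:(p[0]+c*x-sn*y,p[1]+sn*x+c*y)
delta((*w(-.067,.05),.0335),105.2)
E
```

```text
[ 0.07239832  0.03232578 -0.00814694] 0.15997980951348348
t 15.85 pos [ 0.3928 -0.2743  0.0367] F [ 0.1 -0.7 -2.8] rot [-0.13 -0.   -0.01] shift now [ 0.32 -0.85  0.19] shift final axes [ 0.32 -0.85  0.19]
```

drive_tool --deltas '[[[0,0,0],[0,0,0.15],0.5],[[0,0,0],[0,0,0],0.5],[[0,0,0],[0,0,0],0.5]]'

```text
clock: 16.1
tool_pos: [0.3934, -0.274, 0.0366]
eef_rot: [-0.092, 0.702, 0.093, 0.7]
contact_force: [-1.6, 0.3, -2.0]
opening: 0.155
```

drive_tool --deltas '[[[0,0,0],[0,0,0.1],0.5],[[0,0,0],[0,0,0],0.5],[[0,0,0],[0,0,0],0.5]]'

```text
clock: 16.35
tool_pos: [0.3939, -0.2737, 0.0366]
eef_rot: [-0.092, 0.702, 0.092, 0.7]
contact_force: [-4.8, 0.7, -1.4]
opening: 0.156
```

drive_tool --deltas '[[[0,0,0],[0,0,0.1],0.5],[[0,0,0],[0,0,0],0.5],[[0,0,0],[0,0,0],0.5]]'

```text
clock: 16.6
tool_pos: [0.3943, -0.2735, 0.0365]
eef_rot: [-0.092, 0.702, 0.092, 0.7]
contact_force: [-5.4, -0.8, -1.2]
opening: 0.152
```

```bash
python3 - <<'E'
from go import *
print(r.get_state()['moment'],r.get_state()['opening'])
p=[.4746,-.3127];a=np.radians(15.2);c,sn=np.cos(a),np.sin(a)
w=lambda x,y:(p[0]+c*x-sn*y,p[1]+sn*x+c*y)
delta((*w(-.067,.05),.0335),105.2)
E
```

```text
[-0.09608171  1.22616275 -0.38035664] 0.15192957851254058
t 16.6 pos [ 0.3943 -0.2735  0.0365] F [-5.4 -0.8 -1.2] rot [-0.22 -0.2  -0.05] shift now [ 0.3  -0.88  0.02] shift final axes [ 0.3  -0.88  0.02]
```

Contact is at block x as predicted. The moment (-0.38 N·m) says the long tip touches first, so I turn clockwise in small steps.

drive_tool --deltas '[[[0.3,0,0],[0,0,0],0.5],[[0,0,0],[0,0,0],0.5],[[0,0,0],[0,0,0],0.5]]'

```text
clock: 16.85
tool_pos: [0.3945, -0.2734, 0.0366]
eef_rot: [-0.09, 0.702, 0.091, 0.7]
contact_force: [-5.5, 0.6, -1.5]
opening: 0.158
```

```bash
cat > st.py <<'E'
from go import *
s=r.get_state();p=[.4746,-.3127];a=np.radians(15.2);c,sn=np.cos(a),np.sin(a)
w=lambda x,y:(p[0]+c*x-sn*y,p[1]+sn*x+c*y)
F=s['contact_force'];print('M',np.round(s['moment'],2),'open',round(s['opening'],3),'Fblock',round(c*F[0]+sn*F[1],1),round(-sn*F[0]+c*F[1],1))
delta((*w(-.067,.05),.0335),105.2)
E
python3 st.py
```

```text
M [-0.    1.14 -0.28] open 0.158 Fblock -5.2 2.0
t 16.85 pos [ 0.3945 -0.2734  0.0366] F [-5.5  0.6 -1.5] rot [-0.5  -0.18 -0.05] shift now [ 0.3  -0.89  0.01] shift final axes [ 0.31 -0.89 -0.  ]
```

drive_tool --deltas '[[[0.4,0,0],[0,0,0],0.5],[[0,0,0],[0,0,0],0.5],[[0,0,0],[0,0,0],0.5]]'

```text
clock: 17.1
tool_pos: [0.3949, -0.2732, 0.0366]
eef_rot: [-0.088, 0.702, 0.088, 0.701]
contact_force: [-4.9, -0.6, -2.1]
opening: 0.154
```

```bash
python3 st.py
```

```text
M [ 0.07  1.21 -0.27] open 0.154 Fblock -4.8 0.7
t 17.1 pos [ 0.3949 -0.2732  0.0366] F [-4.9 -0.6 -2.1] rot [-0.87 -0.14 -0.05] shift now [ 0.31 -0.9  -0.03] shift final axes [ 0.31 -0.9  -0.04]
```

```bash
python3 - <<'E'
from h import *
b=dict(np.load('pics/w4.npz'));b['extrinsics']=np.linalg.inv(b['T'])
p=[.4746,-.3127];a=np.radians(15.2);c,s=np.cos(a),np.sin(a)
for x in(-.042,-.045,-.047,-.050,.042,.046,.048): 
  print(x,[((proj(b,(p[0]+c*x-s*y,p[1]+s*x+c*y,.014))-[240,207])*5).round(1).tolist() for y in(-.01,0)])
E
```

```text
-0.042 [[188.6, 317.0], [187.5, 269.6]]
-0.045 [[173.5, 316.9], [172.3, 269.5]]
-0.047 [[163.5, 316.8], [162.2, 269.4]]
-0.05 [[148.4, 316.7], [147.0, 269.3]]
0.042 [[611.1, 319.5], [613.1, 272.1]]
0.046 [[631.2, 319.6], [633.4, 272.2]]
0.048 [[641.2, 319.6], [643.5, 272.3]]
```

drive_tool --deltas '[[[0.4,0,0],[0,0,0],0.5],[[0,0,0],[0,0,0],0.5],[[0,0,0],[0,0,0],0.5]]'

```text
clock: 17.35
tool_pos: [0.3953, -0.2731, 0.0366]
eef_rot: [-0.086, 0.702, 0.086, 0.701]
contact_force: [-5.0, -0.0, -1.4]
opening: 0.153
```

```bash
python3 st.py
```

```text
M [ 0.13  1.18 -0.28] open 0.153 Fblock -4.8 1.3
t 17.35 pos [ 0.3953 -0.2731  0.0366] F [-5.  -0.  -1.4] rot [-1.23 -0.09 -0.05] shift now [ 0.3  -0.91 -0.06] shift final axes [ 0.31 -0.9  -0.08]
```

The contact is the home rod against the long arm, because the square is still 9 mm off in y and the notch doesn't yet line up. I back off, restore the yaw and seat y first.

drive_tool --deltas '[[[0,0,0],[0,0,-0.7],0.5],[[-1.1,0,0],[0,0,0],0.5],[[0,0,0],[0,-0.3,0],0.5],[[0,0,0],[0,-0.3,0],0.5],[[0,0,0],[0,0,0],0.5],[[0,0,0],[0,0,0],0.5]]'

```text
clock: 17.85
tool_pos: [0.3919, -0.2813, 0.0367]
eef_rot: [-0.093, 0.7, 0.093, 0.702]
contact_force: [0.4, -0.5, -2.7]
opening: 0.157
```

```bash
python3 st.py
```

```text
M [ 0.11  0.02 -0.04] open 0.157 Fblock 0.2 -0.6
t 17.85 pos [ 0.3919 -0.2813  0.0367] F [ 0.4 -0.5 -2.7] rot [-0.14  0.1   0.04] shift now [ 0.33 -0.2   0.45] shift final axes [ 0.32 -0.2   0.45]
```

drive_tool --deltas '[[[0,0,0],[0,-0.2,0],0.5],[[0,0,0],[0,0,0],0.5],[[0,0,0],[0,0,0],0.5]]'

```text
clock: 18.1
tool_pos: [0.3916, -0.2829, 0.0367]
eef_rot: [-0.093, 0.701, 0.093, 0.701]
contact_force: [0.2, -0.4, -1.6]
opening: 0.157
```

```bash
python3 st.py
```

```text
M [ 0.12  0.06 -0.04] open 0.157 Fblock 0.1 -0.5
t 18.1 pos [ 0.3916 -0.2829  0.0367] F [ 0.2 -0.4 -1.6] rot [-0.14  0.02  0.  ] shift now [ 0.32 -0.05  0.53] shift final axes [ 0.32 -0.05  0.53]
```

drive_tool --deltas '[[[0,0,0],[0,-0.15,0],0.5],[[0,0,0],[0,0,0],0.5],[[0,0,0],[0,0,0],0.5]]'

```text
clock: 18.35
tool_pos: [0.3919, -0.2839, 0.0367]
eef_rot: [-0.093, 0.701, 0.093, 0.701]
contact_force: [0.0, 0.3, -2.7]
opening: 0.154
```

drive_tool --deltas '[[[0,0,0],[0,-0.15,0],0.5],[[0,0,0],[0,0,0],0.5],[[0,0,0],[0,0,0],0.5]]'

```text
clock: 18.6
tool_pos: [0.392, -0.2843, 0.0366]
eef_rot: [-0.092, 0.701, 0.094, 0.701]
contact_force: [0.4, 4.4, -1.0]
opening: 0.153
```

```bash
python3 st.py
```

```text
M [1.2  0.21 0.16] open 0.153 Fblock 1.5 4.2
t 18.6 pos [ 0.392  -0.2843  0.0366] F [ 0.4  4.4 -1. ] rot [-0.05 -0.   -0.12] shift now [0.31 0.09 0.53] shift final axes [0.31 0.09 0.53]
```

drive_tool --deltas '[[[0,0,0],[0,0.1,0.3],0.5],[[0,0,0],[0,0,0.3],0.5],[[0,0,0],[0,0,0],0.5],[[0,0,0],[0,0,0],0.5]]'

```text
clock: 18.93
tool_pos: [0.3975, -0.2827, 0.0365]
eef_rot: [-0.093, 0.701, 0.093, 0.701]
contact_force: [-1.6, 4.2, -3.5]
opening: 0.153
```

```bash
python3 st.py
```

```text
M [1.02 0.62 0.13] open 0.153 Fblock -0.5 4.5
t 18.93 pos [ 0.3975 -0.2827  0.0365] F [-1.6  4.2 -3.5] rot [-0.11 -0.04 -0.05] shift now [ 0.3   0.08 -0.04] shift final axes [ 0.3   0.08 -0.04]
```

drive_tool --deltas '[[[0,0,0],[0,0,0.15],0.5],[[0,0,0],[0,0,0],0.5],[[0,0,0],[0,0,0],0.5]]'

```text
clock: 19.18
tool_pos: [0.3979, -0.2825, 0.0365]
eef_rot: [-0.092, 0.702, 0.093, 0.7]
contact_force: [-4.4, 4.6, -2.5]
opening: 0.155
```

drive_tool --deltas '[[[0,0,0],[0,0,0.15],0.5],[[0,0,0],[0,0,0],0.5],[[0,0,0],[0,0,0],0.5]]'

```text
clock: 19.43
tool_pos: [0.398, -0.2824, 0.0365]
eef_rot: [-0.092, 0.703, 0.093, 0.699]
contact_force: [-6.2, 4.4, -1.3]
opening: 0.156
```

```bash
python3 st.py
```

```text
M [0.87 1.29 0.15] open 0.156 Fblock -4.9 5.8
t 19.43 pos [ 0.398  -0.2824  0.0365] F [-6.2  4.4 -1.3] rot [-0.2  -0.28 -0.08] shift now [ 0.3   0.07 -0.1 ] shift final axes [ 0.3   0.07 -0.1 ]
```

drive_tool --deltas '[[[0,0,0],[0,0.05,-0.1],0.5],[[0,0,0],[0.15,0,0],0.5],[[0,0,0],[0.15,0,0],0.5],[[0,0,0],[0.1,0,0],0.5],[[0,0,0],[0,0,0],0.5],[[0,0,0],[0,0,0],0.5]]'

```text
clock: 19.93
tool_pos: [0.3978, -0.2823, 0.0334]
eef_rot: [-0.093, 0.702, 0.092, 0.7]
contact_force: [-6.2, 5.2, 8.6]
opening: 0.157
```

```bash
python3 st.py
```

```text
M [0.98 1.19 0.05] open 0.157 Fblock -4.6 6.6
t 19.93 pos [ 0.3978 -0.2823  0.0334] F [-6.2  5.2  8.6] rot [-0.18 -0.17 -0.  ] shift now [-0.01  0.06 -0.08] shift final axes [-0.01  0.06 -0.08]
```

drive_tool --deltas '[[[0,0,0],[-0.1,0,0],0.5],[[0,0,0],[0,0,0],0.5],[[0,0,0],[0,0,0],1.8],[[0,0,0],[0,0,0],2.4],[[0,0,0],[0,0,0],3.0],[[0,0,0],[0,0,0],3.0],[[0,0,0],[0,0,0],3.0]]'

```text
clock: 20.52
tool_pos: [0.4005, -0.2828, 0.0339]
eef_rot: [-0.093, 0.7, 0.092, 0.702]
contact_force: [0.4, 0.3, 0.1]
opening: 0.338
```

```bash
python3 st.py
```

```text
M [ 0.04 -0.03 -0.01] open 0.338 Fblock 0.5 0.2
t 20.52 pos [ 0.4005 -0.2828  0.0339] F [0.4 0.3 0.1] rot [-0.15  0.08  0.07] shift now [ 0.04  0.17 -0.33] shift final axes [ 0.04  0.17 -0.33]
```

drive_tool --deltas '[[[0,0,0],[-2,0,0],3.0],[[0,0,0],[-4,0,0],3.0],[[0,0,0],[-1,-1.9,-2.2],0],[[0,0,0],[0,-2.0,-2.2],0],[[0,0,0],[0,0,0],0],[[0,0,0],[3.5,0,0],0],[[0,0,0],[3.0,0,0],0],[[0,0,0],[1.5,0,0],0],[[0,0,0],[0.8,0,0],0],[[0,0,0],[0,0,0],0],[[0,0,0],[0,0,0],0]]'

```text
clock: 21.43
tool_pos: [0.3675, -0.3312, 0.0158]
eef_rot: [-0.093, 0.701, 0.093, 0.701]
contact_force: [-0.3, 0.0, 0.0]
opening: 0.009
```

```bash
sed -i '$d' st.py; echo 'delta((*w(-.0855,.01),.0160),105.2)' >> st.py; python3 st.py
```

```text
M [0.03 0.01 0.  ] open 0.009 Fblock -0.3 0.1
t 21.43 pos [ 0.3675 -0.3312  0.0158] F [-0.3  0.   0. ] rot [-0.12 -0.01  0.  ] shift now [-0.02 -0.02  2.28] shift final axes [-0.02 -0.02  2.28]
```

drive_tool --deltas '[[[0,0,0],[0,0,1.0],0],[[0,0,0],[0,0,0.7],0],[[0,0,0],[0,0,0.3],0],[[0,0,0],[0,0,0.2],0],[[0,0,0],[0,0,0],0],[[0,0,0],[0,0,0],0]]'

```text
clock: 21.93
tool_pos: [0.3888, -0.3256, 0.016]
eef_rot: [-0.093, 0.701, 0.093, 0.701]
contact_force: [-1.6, -0.2, 0.2]
opening: 0.003
```

drive_tool --deltas '[[[0,0,0],[0,0,0.15],0],[[0,0,0],[0,0,0.15],0],[[0,0,0],[0,0,0],0],[[0,0,0],[0,0,0],0]]'

```text
clock: 22.27
tool_pos: [0.3889, -0.3255, 0.0157]
eef_rot: [-0.092, 0.703, 0.092, 0.699]
contact_force: [-5.0, -1.0, 4.2]
opening: 0.003
```

```bash
python3 st.py
```

```text
M [-0.33  1.   -0.01] open 0.003 Fblock -5.1 0.3
t 22.27 pos [ 0.3889 -0.3255  0.0157] F [-5.  -1.   4.2] rot [-0.22 -0.27 -0.02] shift now [-0.03 -0.01  0.06] shift final axes [-0.03 -0.02  0.06]
```

drive_tool --deltas '[[[0,0,0],[0,0,-1.5],0],[[0,0,0],[-4,0,0],0],[[0,0,0],[-4,0,0],0],[[0,0,0],[0,3.5,1.0],0],[[0,0,0],[0,4.0,1.0],0],[[0,0,0],[0,4.0,1.0],0],[[0,0,0],[0,0,1.0],0],[[0,0,0],[0,0,0],0],[[0,0,0],[0,0,0],0]]'

```text
clock: 23.02
tool_pos: [0.3866, -0.207, 0.0957]
eef_rot: [-0.093, 0.7, 0.093, 0.701]
contact_force: [-0.8, -0.5, -0.5]
opening: 0.007
```

```bash
sed -i '$d' st.py; echo 'delta((*w(-.052,.125),.0160),105.2)' >> st.py; python3 st.py
```

```text
M [0.01 0.01 0.03] open 0.007 Fblock -0.9 -0.3
t 23.02 pos [ 0.3866 -0.207   0.0957] F [-0.8 -0.5 -0.5] rot [-0.03  0.07  0.03] shift now [ 7.97 -0.01  0.51] shift final axes [ 7.97 -0.01  0.52]
```

Contact is expected after about 2.3–2.5 cm of -y travel.

drive_tool --deltas '[[[0,0,0],[3,0,0.4],0],[[0,0,0],[3,0,0],0],[[0,0,0],[1.4,0,0],0],[[0,0,0],[0.6,0,0],0],[[0,0,0],[0,0,0],0],[[0,0,0],[0,-1.0,0],0],[[0,0,0],[0,-0.7,0],0],[[0,0,0],[0,-0.4,0],0],[[0,0,0],[0,-0.2,0],0],[[0,0,0],[0,0,0],0],[[0,0,0],[0,0,0],0]]'

```text
clock: 23.93
tool_pos: [0.3979, -0.2325, 0.0406]
eef_rot: [-0.093, 0.702, 0.09, 0.701]
contact_force: [-0.9, -0.1, -0.1]
opening: 0.005
```

drive_tool --deltas '[[[0,0,0],[0,-0.15,0],0],[[0,0,0],[0,-0.15,0],0],[[0,0,0],[0,0,0],0],[[0,0,0],[0,0,0],0]]'

```text
clock: 24.27
tool_pos: [0.3992, -0.2346, 0.0404]
eef_rot: [-0.094, 0.702, 0.091, 0.7]
contact_force: [-0.4, -1.0, 0.5]
opening: 0.003
```

```bash
python3 st.py
```

```text
M [ 0.03  0.   -0.02] open 0.003 Fblock -0.7 -0.9
t 24.27 pos [ 0.3992 -0.2346  0.0404] F [-0.4 -1.   0.5] rot [-0.15 -0.13  0.25] shift now [2.42 3.   0.02] shift final axes [2.44 2.99 0.03]
```

The arm cannot reach lower at this short radius (fingertips 29 mm up, touching nothing). I'll seat y by pushing the grip tab's +y face instead, which is tall enough.

drive_tool --deltas '[[[0,0,0],[-2.6,0,0],0],[[0,0,0],[0,0,-1.5],0],[[0,0,0],[0,0,0],0],[[0,0,0],[0,0,0],0]]'

```text
clock: 24.6
tool_pos: [0.3841, -0.2388, 0.0664]
eef_rot: [-0.094, 0.702, 0.091, 0.7]
contact_force: [0.2, -0.4, -0.2]
opening: 0.006
```

```bash
sed -i '$d' st.py; echo 'delta((*w(-.067,.073),.042),105.2)' >> st.py; python3 st.py
```

```text
M [0.09 0.04 0.01] open 0.006 Fblock 0.1 -0.4
t 24.6 pos [ 0.3841 -0.2388  0.0664] F [ 0.2 -0.4 -0.2] rot [-0.19 -0.2   0.27] shift now [ 2.45 -2.2   0.11] shift final axes [ 2.44 -2.21  0.1 ]
```

drive_tool --deltas '[[[0,0,0],[1.0,0,0.1],0],[[0,0,0],[0.9,0,0],0],[[0,0,0],[0,-1.0,0],0],[[0,0,0],[0,-0.6,0],0],[[0,0,0],[0,-0.3,0],0],[[0,0,0],[0,0,0],0],[[0,0,0],[0,0,0],0]]'

```text
clock: 25.18
tool_pos: [0.3908, -0.2564, 0.0472]
eef_rot: [-0.094, 0.702, 0.091, 0.7]
contact_force: [0.0, -0.6, 0.6]
opening: 0.002
```

```bash
python3 st.py
```

```text
M [ 0.07 -0.03 -0.03] open 0.002 Fblock -0.1 -0.6
t 25.18 pos [ 0.3908 -0.2564  0.0472] F [ 0.  -0.6  0.6] rot [-0.16 -0.12  0.23] shift now [ 0.53 -0.33 -0.08] shift final axes [ 0.52 -0.33 -0.09]
```

drive_tool --deltas '[[[0,0,0],[0,-0.2,0],0],[[0,0,0],[0,-0.2,0],0],[[0,0,0],[0,0,0],0],[[0,0,0],[0,0,0],0]]'

```text
clock: 25.52
tool_pos: [0.3917, -0.2605, 0.0476]
eef_rot: [-0.094, 0.702, 0.091, 0.7]
contact_force: [-0.2, -0.4, -0.3]
opening: 0.003
```

```bash
python3 st.py
```

```text
M [0.06 0.04 0.02] open 0.003 Fblock -0.3 -0.3
t 25.52 pos [ 0.3917 -0.2605  0.0476] F [-0.2 -0.4 -0.3] rot [-0.16 -0.12  0.26] shift now [ 0.56  0.09 -0.07] shift final axes [ 0.56  0.09 -0.07]
```

drive_tool --deltas '[[[0,0,0],[0,-0.15,0],0],[[0,0,0],[0,-0.15,0],0],[[0,0,0],[0,0,0],0],[[0,0,0],[0,0,0],0]]'

```text
clock: 25.85
tool_pos: [0.3919, -0.2614, 0.0475]
eef_rot: [-0.094, 0.702, 0.093, 0.7]
contact_force: [-0.7, 4.8, 1.6]
opening: 0.008
```

drive_tool --deltas '[[[0,0,0],[0,-0.2,0],0],[[0,0,0],[0,0,0],0],[[0,0,0],[0,0,0],0]]'

```text
clock: 26.1
tool_pos: [0.3919, -0.2615, 0.0476]
eef_rot: [-0.093, 0.702, 0.094, 0.7]
contact_force: [-2.3, 8.8, 4.1]
opening: 0.005
```

```bash
python3 st.py
```

```text
M [1.77 0.61 0.  ] open 0.005 Fblock 0.1 9.1
t 26.1 pos [ 0.3919 -0.2615  0.0476] F [-2.3  8.8  4.1] rot [ 0.02 -0.1  -0.08] shift now [ 0.56  0.19 -0.07] shift final axes [ 0.56  0.19 -0.07]
```

The tab met a stiff stop immediately, so y is seated. I retreat and look.

drive_tool --deltas '[[[0,0,0],[0,1.5,0],0],[[0,0,0],[-4,0,0],0],[[0,0,0],[-4,0,0],0],[[0,0,0],[-4,0,0],3],[[0,0,0],[-4,0,0],6],[[0,0,0],[-3,0,1.0],8],[[0,0,0],[0,-1.0,0],8.8],[[0,0,0],[0,0,0],8.8],[[0,0,0],[0,0,0],8.8],[[0,0,0],[0,0,0],8.8]]'

```text
clock: 26.93
tool_pos: [0.4, -0.2569, 0.236]
eef_rot: [-0.093, 0.703, 0.091, 0.699]
contact_force: [-1.0, -0.6, -0.4]
opening: 0.507
```

```bash
python3 - <<'E'
from go import *
s=r.get_state();d=r.snapshot('wrist');T=tool(s)@d['tool_from_camera'];np.savez('pics/w8.npz',T=T,**d)
e=r.snapshot('side');f=r.snapshot('scene')
u=proj(d,(.425,-.285,.02),T);x,y=np.clip((u-[75,60]).astype(int),0,[490,360]);print(s['clock'],x,y)
C=lambda im,x,y,w,h,W,H:cv2.resize(np.ascontiguousarray(im[y:y+h,x:x+w,::-1]),(W,H),interpolation=cv2.INTER_CUBIC)
cv2.imwrite('pics/w8.png',np.hstack([C(d['color'],x,y,150,180,500,600),np.vstack([C(e['color'],250,290,120,120,300,300),C(f['color'],220,110,120,120,300,300)])]))
E
```

```text
26.9333 204 167
```

View pics/w8.png

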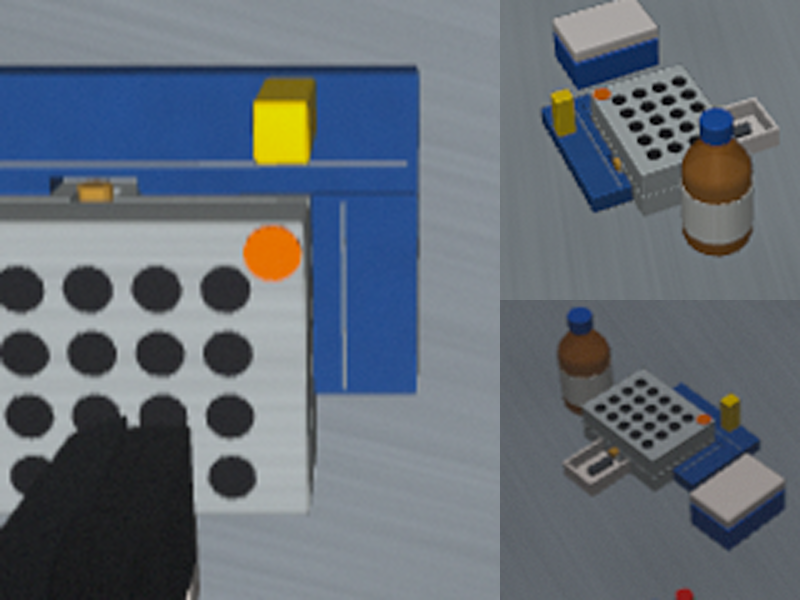

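The final view shows both arms meeting the block with no visible gap. The rod end sits in the notch at (95,190), the pin is in the tray, and the bystanders are standing. I hand in the job.

```bash
python3 -c "
from plant import r
print(r.finish_job(), r.get_state()['clock'])"
```

```text
the job is handed in; nothing more can be done
the job is handed in; nothing more can be done
```

I pushed the drift rod home and laid the square round the orange-dotted corner, then released it and handed the job in at about 27 s (limit 66 s). No verdict was reported.

**Rod and pin:** I pushed until the finger stopped moving and the force rose to about 12 N. The wrist picture then showed the pin lying in the catch tray. The rod's two ends appeared where calibration puts them for fully home.

**Square:** After placing it I pushed once more along each direction. It met a stiff stop straight away, at about 5 N on the long arm and 9 N on the tab. The last pictures show no visible gap along either arm, with the rod end centred in the notch. I could not measure flushness more finely than the pictures and contact forces allow.

**Bystanders:** In the last pictures the tip box and bottle are standing where they were. The rack and vial were outside those crops. I never worked near the rack, and the fingers closed on the tab about 65 mm from the vial.

**What went wrong on the way:**
- My first approach with the square touched the end of the rod at about 5 N, because the notch was still 9 mm off. I backed off and set the short arm first. The later pictures still show the rod home.
- The arm could not reach low enough beside the short arm, so I did that last push on the grip tab instead.

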